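# Change over two benchtop vapour hoods by their sashes

## Task

Two identical small clear vapour hoods stand on the bench with their front sashes left part-way up; one has a brown jar in it, the other is empty. Change them over: take the sashes by their handles, shut the hood with the jar completely, and raise the sash of the empty hood right up to its stop so that it airs. Leave the jar standing where it is inside its hood.

Things in the scene. Friction and masses are not known exactly. Their poses are not given: they have to be found in the camera images.
- jar_sash_handle (a point): Middle of the handle of the front sash of the hood that holds the jar: a level steel bar 90 mm long, 14 thick and high, on two posts 70 apart on the top edge of the sash, with 29 mm free below it; grip across its thickness from above. Height over the worktop: 188 mm with the sash fully down, 288 fully up (stops at both). x axis: level, from the hood's front to its back; y along the bar; z up.
- empty_sash_handle (a point): The same point of the identical sash of the identical, empty hood: same sizes, heights and axes. Each sash slides straight up and down, starts 30 to 70 mm up, weighs 0.15 kg, and friction of about 5 N holds it wherever it is left; no latch.
- jar_middle (a point): Middle of the small brown jar with black lid, 50 mm across, 80 high, upright on its hood's floor (6 mm above the worktop); z up along the jar. The hoods are fixed clear boxes with aluminium frames, 170 mm wide, 120 deep, 150 high, roofed, the sash on the side towards the robot; their handles stand above the roofs.

How it is judged:
By the outcome, as a careful person would: the job done as asked, in the order asked, and still so for the second after the job is handed in, with the robot touching nothing.
It also fails if it takes over 38 s, if anything falls off the work surface, if the arm or the gripper's body presses on something with over 40 N, if the wrist force passes 120 N, or if a joint passes its speed limit or range.

## Robot

A 7-joint arm with a two-finger parallel gripper is mounted at the origin on a cart in front of the work surface, level with it; the furniture and walls round the work are solid. World frame = base frame: x ahead of the robot, y to its left, z up, the work surface at z = 0. Lengths are in m, angles in rad, forces in N, time in s.
With the tool pointing down it reaches from about 0.4 to 0.85 m from the base axis. Payload 4.5 kg.
Tool frame: the origin (TCP) lies between the finger pads; the fingertips stand 11 mm ahead of it and the grasp point (between the pads) lies 8 mm behind it (r.tip_reach is the distance from the TCP to the fingertips, in m); x points along the fingers, y is the direction in which the jaws open and shut, and the axes are right-handed (so a half turn about x gives the same grasp; the last joint's range is limited). The gripper opens to 88 mm and grips with 3 to 60 N. Pads are 18 mm wide; open, the fingers measure 123 mm over their backs; the gripper's body (75 mm by 187 mm) begins 45 mm behind the grasp point.
Start: joints at [1.282, 0.689, -0.195, 1.565, 0.157, 0.902, -0.215], TCP at [0.198, -0.593, 0.25] pointing down, gripper open.
Joint ranges: [-3.01, 3.01], [-0.46, 2.08], [-1.47, 1.51], [0.13, 2.56], [-1, 4.14], [0.04, 2.09], [-2.66, 2.66]. Speed limits (rad/s): [2.57, 2.57, 3.14, 3.14, 3.14, 3.14, 3.14].

## Interface

Orientations are given as a unit quaternion [x, y, z, w].
In Python, from plant import r gives the robot as it stands.
- The arm moves only by the tool drive_tool, never from a script. Its argument "deltas" is a list of rows, each a list of 3 entries, a list of its own where there are three numbers: the turn, a rotation vector about the tool's x, y, z in degrees, then the shift along the tool's x, y, z in cm, then the finger opening in cm, from 0 to 8.81. A call has 1 to 12 rows; each row shifts and turns the commanded pose from where the row before left it, along the tool's axes as they then stand; what a row does not reach is not made up. A row lasts 1/12 s, in which the tool goes at most 41.7 mm and 7.16 degrees, less where a joint would pass 70% of its speed; a pose out of reach is approached as far as the arm can. A call is refused whole if a number of a shift passes 4.17 or a number of a turn 7.16, either way. A call with a gripper value outside its range is refused whole. The fingers move at their own pace and stop on an object; "force" is the grip in N (left out, the last holds). Time passes only in rows, so rows that do not move let the fingers close. It gives the time, the measured TCP pose, the force and the opening at its end, in the units of the state.
- r.get_state(): the state, without advancing time (a new reading comes with each control period).
- r.snapshot(name): name is "scene" or "side" or "wrist"; returns a dict with "color" (420x560x3 uint8, red, green, blue), "fov_y" (degrees; the focal length in pixels is half the picture's height over the tangent of half this angle, whatever the lens; pixels are square), "cx", "cy" (the principal point, pixels), "extrinsics" (4x4, takes a point from world to camera coordinates); the wrist camera has in their place "tool_from_camera" (4x4, takes a point from camera to tool coordinates, whose origin is the TCP and whose axes are the tool frame's). Camera axes: x right, y up, looking along -z (the intrinsics and any distortion apply to the point x, -y, -z); pixel columns grow to the right and rows downward; lengths in m; the calibration is good to about 2 mm. A picture is of the moment at which its call begins: read the wrist's pose just before it. There is no depth.
- r.finish_job(): hands the job in, once; it reports no verdict.
The state is a dict: "clock": time; "q": joint angles; "qd": joint speeds; "joint_torque": joint torques, N m; "tool_pos": TCP position; "eef_rot": TCP orientation; "contact_force": force on the tool from outside, world axes, zero at the start; "moment": the same for the moment, N m; "opening": opening from 0.0 (shut) to 1.0 (fully open).
Only numpy, scipy, OpenCV 4.12 (cv2) and the standard library are available. Lean on these libraries where they do the work, as an engineer would, in place of code of your own. Each camera call takes 0.05 s, during which the arm holds its last target. There are 200 camera calls.

## Working session

There is one attempt and no reset: what is moved stays moved. The work goes in short steps, Python scripts to look and compute and a tool call to move; the robot and the scene stay as the last step left them, time stands still between calls to the robot, and variables do not carry over. Pictures are saved under pics/ and viewed, about 8 in all and at most 12, crops included, and the job is handed in when it is done.

Besides the shell and the picture viewer there is one more tool, called after "Request:" as name(argument=value, ...), one argument or row to a line, values as JSON. drive_tool: Moves the arm, as the interface text tells. Its arguments: {"type":"object","properties":{"deltas":{"type":"array","items":{"type":"array"}},"force":{"type":"number"}},"required":["deltas"]}

```bash
mkdir -p pics; ls; python3 - <<'E'
from plant import r
import cv2
s=r.get_state(); print(s)
for n in("scene","side"):
    d=r.snapshot(n); cv2.imwrite(f"pics/{n}1.png",d["color"][:,:,::-1]); print(n,[ (k,d[k]) for k in d if k!="color"])
E
```

```text
pics
{'clock': 0.0, 'q': array([ 1.28179554,  0.69000243, -0.19453704,  1.56633402,  0.15728653,
        0.90251083, -0.2151057 ]), 'qd': array([ 0.00139585, -0.00165624,  0.00070512,  0.001458  , -0.00057217,
       -0.00066735,  0.00049187]), 'joint_torque': array([ 7.37255996e-04, -5.27564335e+01, -1.26657262e+00, -1.53432423e+01,
       -5.25271415e-02,  6.55346434e-03,  2.04329408e-04]), 'tool_pos': array([ 0.19803816, -0.5921458 ,  0.24890176]), 'eef_rot': array([-0.69776745, -0.11430542,  0.69805539, -0.11302005]), 'contact_force': array([-0.43733371, -0.22738551, -1.13256658]), 'moment': array([-0.01326297,  0.03226304,  0.00060893]), 'opening': 0.998081383286153}
scene [('fov_y', 55.30001424229879), ('cx', 277.32082867702695), ('cy', 208.33589081321196), ('extrinsics', array([[-0.81276237, -0.5824528 , -0.01288667,  0.44651732],
       [ 0.48921776, -0.69433819,  0.52778827, -0.278167  ],
       [-0.31635947,  0.42266206,  0.84927821, -0.87388995],
       [ 0.        ,  0.        ,  0.        ,  1.        ]]))]
side [('fov_y', 43.837652238909044), ('cx', 281.46895060271424), ('cy', 215.3535328772215), ('extrinsics', array([[-0.9919705 , -0.12475006, -0.02078318,  0.51701364],
       [ 0.06613994, -0.65178953,  0.75551037, -0.11286921],
       [-0.10779622,  0.7480694 ,  0.65480695, -1.24409179],
       [ 0.        ,  0.        ,  0.        ,  1.        ]]))]
```

View pics/scene1.png

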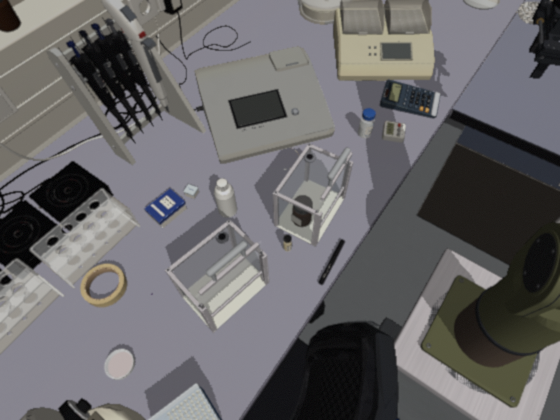

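View pics/side1.png

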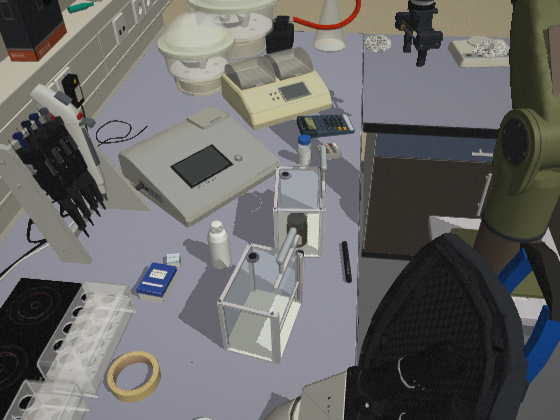

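Two hoods are visible. In the scene view the jar hood is near (312,195) and the empty one near (218,275); in the side view they are near (300,210) and (262,300). I'll enlarge both.

```bash
python3 - <<'E'
import cv2,numpy as np
a=cv2.imread("pics/scene1.png")[130:340,155:365]; b=cv2.imread("pics/side1.png")[130:370,210:350]
A=cv2.resize(a,None,fx=3.8,fy=3.8,interpolation=cv2.INTER_CUBIC)[:600]; cv2.imwrite("pics/scA.png",cv2.resize(a[:150],None,fx=3.8,fy=3.8,interpolation=cv2.INTER_CUBIC))
# two panels scene: jar 262-362 x 135-250 ; side: jar 265-345 x130-260
def c(f,x0,y0,w,h): return cv2.resize(cv2.imread(f)[y0:y0+h,x0:x0+w],None,fx=5,fy=5,interpolation=cv2.INTER_CUBIC)
cv2.imwrite("pics/jar.png",np.hstack([c("pics/scene1.png",265,135,80 if 0 else 95,120),c("pics/side1.png",265,130,65,120)]))
cv2.imwrite("pics/emp.png",np.hstack([c("pics/scene1.png",165,215,105,115)[:, :],c("pics/side1.png",255,220,55,115)]))
E
```

```text
(no output)
```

View pics/jar.png

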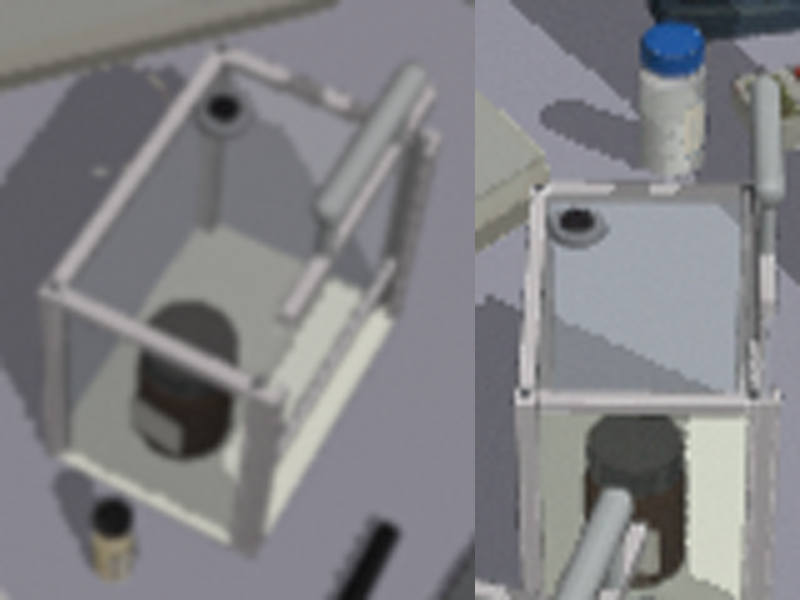

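View pics/emp.png

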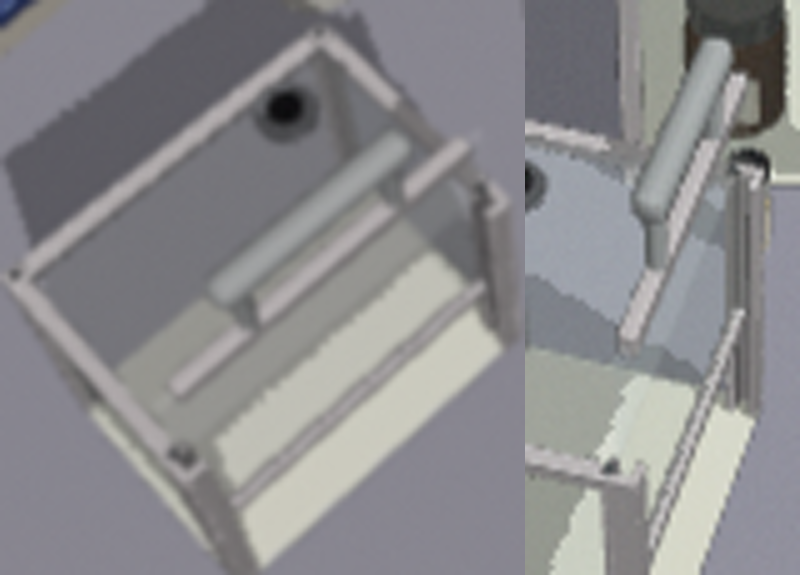

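```bash
cat > h.py <<'E'
import numpy as np,cv2
from plant import r
from scipy.spatial.transform import Rotation as R
def P(d):
    f=210/np.tan(np.radians(d["fov_y"])/2)
    K=np.array([[f,0,d["cx"]],[0,f,d["cy"]],[0,0,1]])
    return K@np.diag([1,-1,-1])@d["extrinsics"][:3]
def tri(Ps,uv):
    A=np.vstack([np.vstack([u*p[2]-p[0],v*p[2]-p[1]]) for p,(u,v) in zip(Ps,uv)])
    X=np.linalg.svd(A)[2][-1]; X=X[:3]/X[3]
    e=[np.round((p@np.r_[X,1])[:2]/(p@np.r_[X,1])[2]-uv_,1) for p,uv_ in zip(Ps,uv)]
    return X,e
E
python3 - <<'E'
from h import *
d=[r.snapshot(n) for n in("scene","side")]; Ps=[P(x) for x in d]
for n,a,b in(("jar",((348.6,149.8),(322.6,146)),((330.6,176.4),(323.8,169))),("emp",((245.4,244.2),(293.4,229.6)),((209,273),(279.6,261)))):
    X,e=tri(Ps,a);Y,g=tri(Ps,b); print(n,X.round(4),Y.round(4),e,g,"len",np.linalg.norm(X-Y),"mid",(X+Y)/2,"yaw",np.degrees(np.arctan2(*(X-Y)[1::-1])))
# jar hood frame corners (scene/side top front post near)
for nm,uv in(("jar hood nearcorner",((265+262/5,135+388/5),(265+(770-475)/5,130+398/5))),("jar hood front far",((265+432/5,135+135/5),(265+(757-475)/5,130+188/5))),("emp near",((165+188/5,215+458/5),(255+(625-525)/5,220+470/5))),("emp far",((165+492/5,215+198/5),(255+(750-525)/5,220+168/5)))):
    print(nm,*tri(Ps,uv))
s=r.get_state(); print(R.from_quat(s["eef_rot"]).as_matrix().round(3))
E
```

```text
jar [ 0.4312 -0.0971  0.2389] [ 0.4247 -0.0185  0.2319] [array([-0.7, -1.1]), array([0.6, 0.4])] [array([0.1, 0.2]), array([-0.1, -0.1])] len 0.07911702303637604 mid [ 0.42797292 -0.05778827  0.23537211] yaw -85.25300831818929
emp [0.466  0.2107 0.2543] [0.4825 0.2902 0.2515] [array([-0.6, -1. ]), array([0.6, 0.4])] [array([-0.2, -0.2]), array([0.1, 0.1])] len 0.08131754127155762 mid [0.47422183 0.25045932 0.25291177] yaw -101.72808135302765
jar hood nearcorner [0.41946634 0.02797756 0.15465513] [array([0.5, 0.7]), array([-0.4, -0.3])]
jar hood front far [ 0.43508185 -0.14388835  0.14450998] [array([-0.3, -0.5]), array([0.2, 0.2])]
emp near [0.48877588 0.32623815 0.14889893] [array([-0.1, -0.2]), array([0.1, 0.1])]
emp far [0.4575008  0.17420355 0.15627038] [array([-0.3, -0.5]), array([0.3, 0.2])]
[[-0.     0.317 -0.948]
 [ 0.001 -0.948 -0.317]
 [-1.    -0.001  0.   ]]
```

Request:
drive_tool(
  deltas=[
    [[-3.8, 0, 0], [-1, -0.5, -3.1], 8.8],
    [[-3.8, 0, 0], [-1, -0.5, -3.1], 8.8],
    [[-3.8, 0, 0], [-1, -0.5, -3.1], 8.8],
    [[-3.8, 0, 0], [-1, -0.5, -3.1], 8.8],
    [[-3.8, 0, 0], [-1, -0.5, -3.1], 8.8],
    [[-3.8, 0, 0], [-1, -0.5, -3.1], 8.8],
    [[-3.8, 0, 0], [0, -0.5, -3.1], 8.8],
    [[-3.8, 0, 0], [0, -0.5, -3.1], 8.8],
    [[-3.8, 0, 0], [0, -0.5, -3.1], 8.8],
    [[-3.8, 0, 0], [0, -0.5, -3.1], 8.8],
    [[-3.8, 0, 0], [0, -0.5, -3.1], 8.8],
    [[-3.8, 0, 0], [0, -0.5, -3.1], 8.8],
  ],
  force=30,
)

```text
clock: 1.2
tool_pos: [0.4419, -0.3162, 0.3096]
eef_rot: [0.599, 0.376, -0.599, 0.376]
contact_force: [0.8, -0.8, -1.3]
opening: 0.994
```

```bash
cat >> h.py <<'E'
def togo(xy,z,yaw):
    s=r.get_state(); M=R.from_quat(s["eef_rot"]).as_matrix(); p=s["tool_pos"]
    th=np.radians(yaw); T=np.array([[0,np.cos(th),0],[0,np.sin(th),0],[-1,0,0]]); T[:,2]=np.cross(T[:,0],T[:,1])
    rv=np.degrees(R.from_matrix(M.T@T).as_rotvec()); d=np.r_[xy,z]-p
    print("t",s["clock"],"pos",p.round(4),"F",s["contact_force"].round(1),"open",round(s["opening"],3),"\nturn",rv.round(2),"shift now-axes cm",(M.T@d*100).round(2),"final-axes",(T.T@d*100).round(2),"q",s["q"].round(2))
E
python3 -c "
from h import *
togo([.428,-.058],.30,4.75)"
```

```text
t 1.2 pos [ 0.4419 -0.3162  0.3096] F [ 0.8 -0.8 -1.3] open 0.994 
turn [-3.046e+01 -0.000e+00 -2.000e-02] shift now-axes cm [  0.96 -12.46 -22.66] final-axes [  0.96   0.75 -25.85] q [ 0.8   0.53 -0.43  1.73  0.26  0.94 -0.18]
```

Request:
drive_tool(
  deltas=[
    [[-3.8, 0, 0], [0, -0.7, -3.1], 8.8],
    [[-3.8, 0, 0], [0, -0.7, -3.1], 8.8],
    [[-3.8, 0, 0], [0, -0.7, -3.1], 8.8],
    [[-3.8, 0, 0], [0, -0.7, -3.1], 8.8],
    [[-3.8, 0, 0], [0, -0.7, -3.1], 8.8],
    [[-3.8, 0, 0], [0, -0.7, -3.1], 8.8],
    [[-3.8, 0, 0], [0, -0.7, -3.1], 8.8],
    [[-3.8, 0, 0], [0, -0.7, -3.1], 8.8],
    [[0, 0, 0], [0, 0, 0], 8.8],
    [[0, 0, 0], [0, 0, 0], 8.8],
  ],
)

```text
clock: 2.03
tool_pos: [0.4404, -0.0648, 0.3099]
eef_rot: [0.479, 0.52, -0.479, 0.52]
contact_force: [0.3, -0.7, -0.5]
opening: 0.998
```

```bash
python3 -c "
from h import *
togo([.428,-.058],.30,4.75)
d=r.snapshot('wrist'); cv2.imwrite('pics/w1.png',d['color'][:,:,::-1])
s=r.get_state(); M=np.eye(4);M[:3,:3]=R.from_quat(s['eef_rot']).as_matrix();M[:3,3]=s['tool_pos']
d['extrinsics']=np.linalg.inv(M@d['tool_from_camera'])
p=P(d)
n=np.array([.9966,.083,0]);b=np.array([.083,-.9966,0])
for k in(-.045,0,.045):
  for w in (-.007,.007):
    x=p@np.r_[np.array([.428,-.058,.242])+k*b+w*n,1]; print((x[:2]/x[2]).round(1))
"
```

```text
t 2.0333 pos [ 0.4404 -0.0648  0.3099] F [ 0.3 -0.7 -0.5] open 0.998 
turn [-0.04  0.01 -0.01] shift now-axes cm [ 0.99 -1.18 -0.78] final-axes [ 0.99 -1.18 -0.78] q [ 0.47  0.42 -0.62  1.98  0.32  0.84 -0.24]
[241.5 146.8]
[264.8 146.7]
[243.8 218.3]
[265.7 218.2]
[245.9 281.5]
[266.5 281.4]
```

View pics/w1.png

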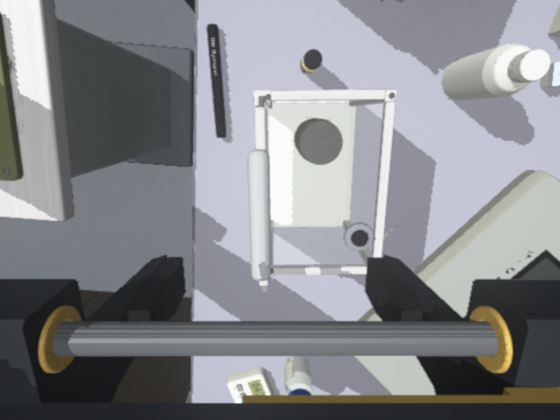

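The wrist view shows the jar hood's handle from about (259,150) to (261,286). That is about 3 mm further back and 2 mm further along than I triangulated, so I'm using (0.431, -0.060).

Request:
drive_tool(
  deltas=[
    [[0, 0, 0], [0, -0.5, -0.3], 8.8],
    [[0, 0, 0], [1, -0.4, -0.3], 8.8],
    [[0, 0, 0], [2, 0, 0], 8.8],
    [[0, 0, 0], [2, 0, 0], 8.8],
    [[0, 0, 0], [2, 0, 0], 8.8],
    [[0, 0, 0], [1.3, 0, 0], 8.8],
    [[0, 0, 0], [0, 0, 0], 5],
    [[0, 0, 0], [0, 0, 0], 3],
    [[0, 0, 0], [0, 0, 0], 1],
    [[0, 0, 0], [0, 0, 0], 1],
    [[0, 0, 0], [0, 0, 0], 1],
  ],
  force=30,
)

```text
clock: 3.0
tool_pos: [0.4318, -0.0612, 0.2275]
eef_rot: [0.481, 0.519, -0.48, 0.52]
contact_force: [-0.7, 0.2, -0.7]
opening: 0.643
```

Request:
drive_tool(
  deltas=[
    [[0, 0, 0], [0, 0, 0], 1],
    [[0, 0, 0], [0, 0, 0], 1],
    [[0, 0, 0], [0, 0, 0], 1],
    [[0, 0, 0], [0, 0, 0], 1],
  ],
)

```text
clock: 3.33
tool_pos: [0.4313, -0.061, 0.2268]
eef_rot: [0.48, 0.519, -0.48, 0.519]
contact_force: [-0.1, 0.1, 0.4]
opening: 0.347
```

Request:
drive_tool(
  deltas=[
    [[0, 0, 0], [0, 0, 0], 1],
    [[0, 0, 0], [0, 0, 0], 1],
    [[0, 0, 0], [0, 0, 0], 1],
    [[0, 0, 0], [0, 0, 0], 1],
    [[0, 0, 0], [0, 0, 0], 1],
    [[0, 0, 0], [0, 0, 0], 1],
  ],
)

```text
clock: 3.83
tool_pos: [0.4302, -0.0611, 0.2265]
eef_rot: [0.479, 0.52, -0.481, 0.519]
contact_force: [-3.8, 0.3, 1.7]
opening: 0.152
```

Request:
drive_tool(
  deltas=[
    [[0, 0, 0], [0.5, 0, 0], 1],
    [[0, 0, 0], [0.7, 0, 0], 1],
    [[0, 0, 0], [0.7, 0, 0], 1],
    [[0, 0, 0], [0.7, 0, 0], 1],
    [[0, 0, 0], [0.7, 0, 0], 1],
    [[0, 0, 0], [0.5, 0, 0], 1],
    [[0, 0, 0], [0.2, 0, 0], 1],
    [[0, 0, 0], [0.1, 0, 0], 1],
    [[0, 0, 0], [0, 0, 0], 1],
    [[0, 0, 0], [0, 0, 0], 1],
  ],
)

```text
clock: 4.67
tool_pos: [0.4302, -0.0611, 0.1851]
eef_rot: [0.479, 0.52, -0.481, 0.519]
contact_force: [-4.3, 0.8, -4.1]
opening: 0.153
```

Request:
drive_tool(
  deltas=[
    [[0, 0, 0], [0.2, 0, 0], 1],
    [[0, 0, 0], [0.1, 0, 0], 1],
    [[0, 0, 0], [0.1, 0, 0], 1],
    [[0, 0, 0], [0, 0, 0], 1],
    [[0, 0, 0], [0, 0, 0], 1],
  ],
)

```text
clock: 5.08
tool_pos: [0.4302, -0.0611, 0.1815]
eef_rot: [0.479, 0.52, -0.481, 0.519]
contact_force: [-7.1, 0.2, 0.5]
opening: 0.15
```

Request:
drive_tool(
  deltas=[
    [[0, 0, 0], [0.1, 0, 0], 1],
    [[0, 0, 0], [0.1, 0, 0], 1],
    [[0, 0, 0], [0, 0, 0], 1],
  ],
)

```text
clock: 5.33
tool_pos: [0.4303, -0.0611, 0.1804]
eef_rot: [0.479, 0.519, -0.481, 0.519]
contact_force: [-7.4, 0.4, 12.2]
opening: 0.154
```

Request:
drive_tool(
  deltas=[
    [[0, 0, 0], [0.1, 0, 0], 1],
    [[0, 0, 0], [0.1, 0, 0], 1],
    [[0, 0, 0], [0, 0, 0], 1],
    [[0, 0, 0], [0, 0, 0], 1],
  ],
)

```text
clock: 5.67
tool_pos: [0.4303, -0.0612, 0.1799]
eef_rot: [0.479, 0.519, -0.48, 0.52]
contact_force: [-11.9, 0.2, 32.5]
opening: 0.151
```

Request:
drive_tool(
  deltas=[
    [[0, 0, 0], [-0.1, 0, 0], 5],
    [[0, 0, 0], [0, 0, 0], 8.8],
    [[0, 0, 0], [0, 0, 0], 8.8],
    [[0, 0, 0], [0, 0, 0], 8.8],
    [[0, 0, 0], [0, 0, 0], 8.8],
    [[0, 0, 0], [0, 0, 0], 8.8],
    [[0, 0, 0], [-1, 0, 0], 8.8],
    [[0, 0, 0], [-2, 0, 0], 8.8],
    [[0, 0, 0], [-3, 0, 0], 8.8],
    [[0, 0, 0], [-3, 0, 0], 8.8],
    [[0, 0, 0], [-3, 0, 0], 8.8],
    [[0, 0, 0], [-2, 0, 0], 8.8],
  ],
)

```text
clock: 6.67
tool_pos: [0.432, -0.0607, 0.3211]
eef_rot: [0.481, 0.519, -0.479, 0.52]
contact_force: [0.6, 0.5, 0.3]
opening: 0.997
```

```bash
python3 -c "
from h import *
togo([.474,.250],.32,-11.7)
"
```

```text
t 6.6667 pos [ 0.432  -0.0607  0.3211] F [0.6 0.5 0.3] open 0.997 
turn [16.2  -0.02 -0.17] shift now-axes cm [  0.13   6.63 -30.65] final-axes [  0.11  -2.19 -31.28] q [ 0.48  0.39 -0.64  1.99  0.3   0.85 -0.24]
```

Request:
drive_tool(
  deltas=[
    [[1.6, 0, 0], [0, 0.2, -2], 8.8],
    [[1.6, 0, 0], [0, 0.2, -3], 8.8],
    [[1.6, 0, 0], [0, 0.2, -3.2], 8.8],
    [[1.6, 0, 0], [0, 0.2, -3.2], 8.8],
    [[1.6, 0, 0], [0, 0.2, -3.2], 8.8],
    [[1.6, 0, 0], [0, 0.2, -3.2], 8.8],
    [[1.6, 0, 0], [0, 0.2, -3.2], 8.8],
    [[1.6, 0, 0], [0, 0.2, -3.2], 8.8],
    [[1.6, 0, 0], [0, 0.2, -3], 8.8],
    [[1.8, 0, 0], [0, 0.2, -2.5], 8.8],
    [[0, 0, 0], [0, 0.2, -1.4], 8.8],
    [[0, 0, 0], [0, 0, 0], 8.8],
  ],
)

```text
clock: 7.67
tool_pos: [0.4706, 0.2512, 0.3185]
eef_rot: [0.548, 0.448, -0.547, 0.447]
contact_force: [-1.2, 1.3, 0.1]
opening: 1.002
```

Request:
drive_tool(
  deltas=[
    [[0, 0, 0], [0, 0, 0], 8.8],
  ],
)

```text
clock: 7.75
tool_pos: [0.4703, 0.2473, 0.3182]
eef_rot: [-0.548, -0.447, 0.548, -0.447]
contact_force: [0.7, -0.1, -0.7]
opening: 0.998
```

```bash
python3 -c "
from h import *
togo([.474,.250],.32,-11.7)
d=r.snapshot('wrist'); cv2.imwrite('pics/w2.png',d['color'][:,:,::-1])
s=r.get_state(); M=np.eye(4);M[:3,:3]=R.from_quat(s['eef_rot']).as_matrix();M[:3,3]=s['tool_pos']
d['extrinsics']=np.linalg.inv(M@d['tool_from_camera'])
p=P(d)
n=np.array([.979,-.203,0]);b=np.array([-.203,-.979,0])
for k in(-.045,0,.045):
  for w in (-.007,.007):
    x=p@np.r_[np.array([.474,.250,.260])+k*b+w*n,1]; print((x[:2]/x[2]).round(1))
"
```

```text
t 7.75 pos [0.4703 0.2473 0.3182] F [ 0.7 -0.1 -0.7] open 0.998 
turn [0.07 0.04 0.04] shift now-axes cm [-0.18  0.31 -0.34] final-axes [-0.18  0.31 -0.34] q [-0.23  0.52 -0.54  1.74  0.31  0.97 -1.1 ]
[265.6 157.2]
[289.9 157.2]
[266.2 230.7]
[288.9 230.7]
[266.7 295.3]
[288.  295.3]
```

View pics/w2.png

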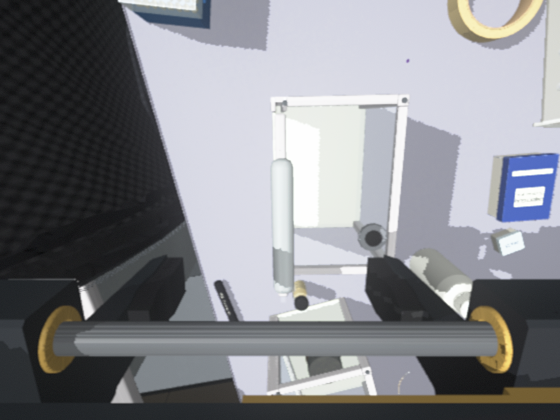

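The handle of the empty hood runs from (283,157) to (283,294), about 3 mm further back than I predicted. I'll correct for that, go down and grip.

Request:
drive_tool(
  deltas=[
    [[0, 0, 0], [0, 0.4, -0.2], 8.8],
    [[0, 0, 0], [1, 0.3, -0.1], 8.8],
    [[0, 0, 0], [2, 0, 0], 8.8],
    [[0, 0, 0], [2, 0, 0], 8.8],
    [[0, 0, 0], [1.5, 0, 0], 8.8],
    [[0, 0, 0], [0.8, 0, 0], 8.8],
    [[0, 0, 0], [0, 0, 0], 5],
    [[0, 0, 0], [0, 0, 0], 3],
    [[0, 0, 0], [0, 0, 0], 1],
    [[0, 0, 0], [0, 0, 0], 1],
    [[0, 0, 0], [0, 0, 0], 1],
    [[0, 0, 0], [0, 0, 0], 1],
  ],
)

```text
clock: 8.8
tool_pos: [0.4783, 0.2488, 0.2463]
eef_rot: [0.549, 0.446, -0.548, 0.447]
contact_force: [0.1, -0.1, -0.6]
opening: 0.57
```

Request:
drive_tool(
  deltas=[
    [[0, 0, 0], [0, 0, 0], 1],
    [[0, 0, 0], [0, 0, 0], 1],
    [[0, 0, 0], [0, 0, 0], 1],
    [[0, 0, 0], [0, 0, 0], 1],
    [[0, 0, 0], [0, 0, 0], 1],
    [[0, 0, 0], [0, 0, 0], 1],
    [[0, 0, 0], [0, 0, 0], 1],
    [[0, 0, 0], [0, 0, 0], 1],
    [[0, 0, 0], [0, 0, 0], 1],
  ],
)

```text
clock: 9.55
tool_pos: [0.4758, 0.2491, 0.2455]
eef_rot: [-0.547, -0.448, 0.549, -0.446]
contact_force: [-4.6, 0.9, 2.8]
opening: 0.153
```

Request:
drive_tool(
  deltas=[
    [[0, 0, 0], [-0.4, 0, 0], 1],
    [[0, 0, 0], [-0.7, 0, 0], 1],
    [[0, 0, 0], [-0.7, 0, 0], 1],
    [[0, 0, 0], [-0.7, 0, 0], 1],
    [[0, 0, 0], [-0.4, 0, 0], 1],
    [[0, 0, 0], [-0.2, 0, 0], 1],
    [[0, 0, 0], [0, 0, 0], 1],
    [[0, 0, 0], [0, 0, 0], 1],
  ],
)

```text
clock: 10.22
tool_pos: [0.4758, 0.2491, 0.2768]
eef_rot: [-0.547, -0.448, 0.549, -0.446]
contact_force: [-6.8, 2.0, -1.3]
opening: 0.155
```

Request:
drive_tool(
  deltas=[
    [[0, 0, 0], [-0.1, 0, 0], 1],
    [[0, 0, 0], [-0.1, 0, 0], 1],
    [[0, 0, 0], [0, 0, 0], 1],
    [[0, 0, 0], [0, 0, 0], 1],
  ],
)

```text
clock: 10.55
tool_pos: [0.4758, 0.2491, 0.2783]
eef_rot: [-0.547, -0.448, 0.549, -0.446]
contact_force: [-5.5, 1.9, -4.9]
opening: 0.157
```

Request:
drive_tool(
  deltas=[
    [[0, 0, 0], [-0.1, 0, 0], 1],
    [[0, 0, 0], [-0.1, 0, 0], 1],
    [[0, 0, 0], [0, 0, 0], 1],
    [[0, 0, 0], [0, 0, 0], 1],
  ],
)

```text
clock: 10.88
tool_pos: [0.4758, 0.2491, 0.2803]
eef_rot: [-0.547, -0.448, 0.549, -0.446]
contact_force: [-6.4, 2.2, -5.5]
opening: 0.155
```

Request:
drive_tool(
  deltas=[
    [[0, 0, 0], [-0.1, 0, 0], 1],
    [[0, 0, 0], [-0.1, 0, 0], 1],
    [[0, 0, 0], [0, 0, 0], 1],
    [[0, 0, 0], [0, 0, 0], 1],
  ],
)

```text
clock: 11.22
tool_pos: [0.4758, 0.2491, 0.2822]
eef_rot: [-0.547, -0.448, 0.549, -0.446]
contact_force: [-4.8, 2.4, -4.7]
opening: 0.154
```

Still moving; continue to the stop.

Request:
drive_tool(
  deltas=[
    [[0, 0, 0], [-0.1, 0, 0], 1],
    [[0, 0, 0], [-0.1, 0, 0], 1],
    [[0, 0, 0], [0, 0, 0], 1],
    [[0, 0, 0], [0, 0, 0], 1],
  ],
)

```text
clock: 11.55
tool_pos: [0.4757, 0.249, 0.2825]
eef_rot: [-0.546, -0.448, 0.55, -0.446]
contact_force: [-1.8, 5.9, -17.4]
opening: 0.151
```

Request:
drive_tool(
  deltas=[
    [[0, 0, 0], [-0.1, 0, 0], 1],
    [[0, 0, 0], [-0.1, 0, 0], 1],
    [[0, 0, 0], [0, 0, 0], 1],
    [[0, 0, 0], [0, 0, 0], 1],
  ],
)

```text
clock: 11.88
tool_pos: [0.4757, 0.2489, 0.2827]
eef_rot: [-0.546, -0.449, 0.55, -0.446]
contact_force: [0.7, 8.9, -32.1]
opening: 0.151
```

Request:
drive_tool(
  deltas=[
    [[0, 0, 0], [0.1, 0, 0], 5],
    [[0, 0, 0], [0, 0, 0], 8.8],
    [[0, 0, 0], [0, 0, 0], 8.8],
    [[0, 0, 0], [0, 0, 0], 8.8],
    [[0, 0, 0], [0, 0, 0], 8.8],
    [[0, 0, 0], [0, 0, 0], 8.8],
    [[0, 0, 0], [-1, 0, 0], 8.8],
    [[0, 0, 0], [-2, 0, 0], 8.8],
    [[0, 0, 0], [-3, 0, 0], 8.8],
    [[0, 0, 0], [-3, 0, 0], 8.8],
    [[0, 0, 0], [-2, 0, 0], 8.8],
    [[0, 0, 0], [0, 0, 0], 8.8],
  ],
)

```text
clock: 12.88
tool_pos: [0.4795, 0.2505, 0.4011]
eef_rot: [0.552, 0.446, -0.545, 0.447]
contact_force: [0.4, 0.4, 0.8]
opening: 0.997
```

Request:
drive_tool(
  deltas=[
    [[0, 0, 0], [0, 0, 3], 8.8],
    [[0, 0, 0], [0, 0, 4], 8.8],
    [[0, 0, 0], [0, 0, 4], 8.8],
    [[0, 0, 0], [0, 0, 4], 8.8],
    [[0, 0, 0], [0, 0, 2], 8.8],
    [[0, 0, 0], [0, 0, 0], 8.8],
    [[0, 0, 0], [0, 0, 0], 8.8],
    [[0, 0, 0], [0, 0, 0], 8.8],
  ],
)

```text
clock: 13.55
tool_pos: [0.4436, 0.0834, 0.3959]
eef_rot: [0.548, 0.447, -0.548, 0.447]
contact_force: [0.4, 0.3, 0.8]
opening: 0.999
```

```bash
python3 -c "
from h import *
for n in('scene','side','wrist'): cv2.imwrite(f'pics/{n}9.png',r.snapshot(n)['color'][:,:,::-1])
a=cv2.imread('pics/scene9.png')[130:340,155:365]; b=cv2.imread('pics/side9.png')[130:340,200:360]
cv2.imwrite('pics/end.png',cv2.resize(np.hstack([a,b]),None,fx=2.1,fy=2.1,interpolation=cv2.INTER_CUBIC))
c=cv2.resize(a,(0,0),fx=2.1,fy=2.1)
s=r.get_state(); print(s['clock'],s['contact_force'])"
```

```text
13.7 [-0.44186143 -0.39065258  0.38044503]
```

View pics/end.png

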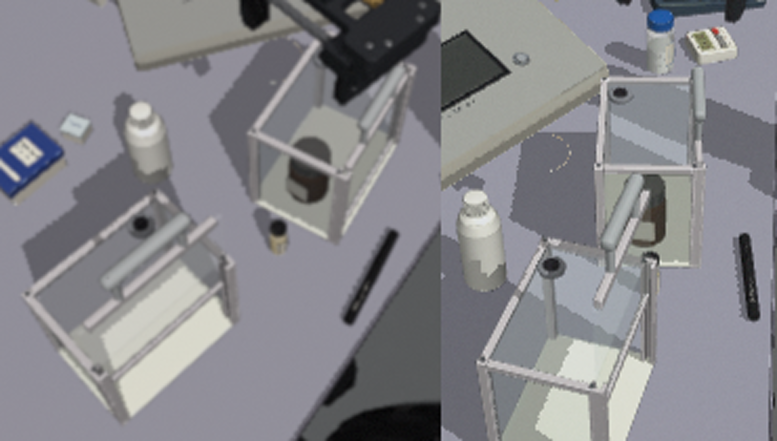

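```bash
python3 -c "
from h import *
Ps=[P(r.snapshot(n)) for n in('scene','side')]
for u in(((243.1,233.8),(291.9,215.7)),((206,264.3),(279.5,244.8)),((346.4,165.2),(322.4,165.7)),((327.9,192.4),(323.8,184.8))): print(*tri(Ps,u))
r.finish_job()"
```

```text
[0.46892445 0.20873312 0.28676857] [array([-0.5, -0.9]), array([0.5, 0.3])]
[0.48143077 0.2900936  0.29061236] [array([-0.4, -0.6]), array([0.3, 0.2])]
[ 0.43060954 -0.10319977  0.17919835] [array([-0.5, -0.8]), array([0.4, 0.3])]
[ 0.42126609 -0.00572477  0.19668982] [array([-0.7, -1.1]), array([0.6, 0.4])]
the job is handed in; nothing more can be done
```

The jar hood is shut and the empty hood's sash is up at its stop. I did them in that order and handed the job in at about 14 s on the clock.

- **Jar hood:** I gripped the handle and pushed the sash down until it stopped moving, with the push on the stop reaching about 32 N. The handle then read about 188 mm in the pictures, which is the fully-down height. The two ends of the bar read unevenly, 179 and 197 mm, because the picture was coarse. The jar is still standing in its hood.
- **Empty hood:** I raised the sash until it stopped moving, again with about 32 N on the stop. The handle read about 289 mm; fully up is 288 mm.
- **Robot:** At hand-in the gripper was open at about 0.4 m, clear above both hoods, with no contact force showing.

None of the checks failed.

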